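# Transfer a lens carrier over the end stop onto the next rail

### The job

The lens in the hanging carrier is ready for inspection: lift the carrier over the upturned end stop of its rail (the right-hand one) and hang it on the next rail. Slide it along that rail until it has pushed the buffer sleeve fully home into the stop collar, pushing with the carrier and not with the fingers, then let go and leave it hanging there. Work by feel and gently, never pressing the carrier on either rail or its fittings with more than about 20 N, and leave the loupe, the jar and the tool block where they stand.

Things in the scene. Friction and masses are not known exactly. Their poses are not given: they have to be found in the camera images.
- rail1: First rail stand (fixed), the one further right (-y). Foot 80x70x10 mm, 12 mm post; origin on the table under the post. From the post's top a level round steel rail, 10 mm in diameter, runs 140 mm along the body's +y, supported only by the post; its axis is 160 mm, its top 165 mm above the table. z is up.
- rail1_stop (a point): Top centre of the first rail's upturned end stop, 181 mm above the table, 137 mm along the rail from the post; axes as rail1. The stop is 8 mm wide (x), 6 mm thick (y) and rises 16 mm above the rail's top.
- rail2: Second rail stand (fixed), to the left: starts 60 to 80 mm beyond the first rail's end, up to 20 mm out of line, turned up to 0.12 rad from it. A rail like the first (10 mm round, top 165 mm up) runs along the body's +y from its free near end at y = 0 to its post at y = 180 mm. Origin on the table under the free near end.
- rail2_start (a point): Free near end of the second rail, at rail-top height (165 mm); axes as rail2 (+y along the rail, away from the first rail). A lip there (y = 0 to 5 mm, 8 mm wide) rises 6 mm above the rail's top.
- rail2_far (a point): Top of the second rail at its post, y = 180 mm. Between here and the near end a dark stop collar (30 mm in diameter, 18 mm long, thumbscrew at +x) is clamped on the rail, in a different place each time, which is not reported: find it by feel or sight. The free face of its bright sleeve is at first somewhere from y = 75 to 135 mm. The collar holds firm up to about 45 N.
- sleeve (a joint): Buffer sleeve, 20 mm in diameter, coaxial with the rail, in the collar's near face. Travel in m: 0 = out (12 mm proud of the collar), 0.008 = fully home (hard stop, 4 mm proud). No spring: it slides in against a steady friction of about 4 N and stays where it is left; at the hard stop the force rises steeply.
- carrier: Lens carrier, aluminium, 0.1 to 0.2 kg, hanging level on the first rail, axes parallel to that rail's. Origin: centre of the underside of its saddle (22 x 24 x 5 mm), which lies on the rail's top. 4 mm legs straddle the rail, 14 mm apart inside; the back leg (+x) ends 12 mm below the origin, the front leg (-x) goes down 54 mm to an arm that passes back under the rail.
- carrier_saddle (a point): Same point as carrier's origin, 165 mm up while hanging. With the arm the carrier is a C open to +x: it goes on or off a rail lengthwise past the free end, or sideways when raised, not straight down. With a rail inside the C it can be raised about 40 mm at most; 17 mm clears the end stop with the saddle, 30 mm with the back leg too.
- carrier_arm (a point): Top of the arm under the rail, 52 mm below the saddle's underside. Below it hang a dark block and a round lens, 53 mm in diameter, standing in the carrier's y-z plane; the lens's lowest point is 122 mm below the saddle's underside.
- carrier_grip (a point): Grasp centre on the carrier's upright tab, 32 mm above the saddle's underside (197 mm above the table while hanging); axes as the carrier. The tab is 10 mm thick (x), 24 mm wide (y) and reaches from 27 mm below to 16 mm above this point. Fingertips less than 20 mm below this point clear the collar.
- loupe_mid (a point): Black eye loupe, 38 mm in diameter, 31 mm high, behind the rails; point on its axis 20 mm up. Leave alone.
- jar_mid (a point): Small clear jar of pads with a white lid, 42 mm in diameter, 44 mm high, behind the rails; point on its axis 20 mm up. Leave alone.
- tool_block_mid (a point): Wooden tool block with bits, 45x110x84 mm, behind the rails; point 20 mm up. Leave alone.

How it is judged:
On the way, in this order (a step that is already met when the one before it is completed fails the run):
1. the carrier is raised over the end stop of the first rail (saddle above the stop, within 25 mm of it to either side) (x of carrier_saddle in the frame of rail1_stop between -0.025 and 0.025 m and y of carrier_saddle in the frame of rail1_stop between -0.015 and 0.015 m and z of carrier_saddle in the frame of rail1_stop between -0.001 and 0.08 m).
2. the carrier hangs on the second rail, the sleeve not yet pushed (y of carrier_saddle in the frame of rail2 between 0.015 and 0.15 m and x of carrier_saddle in the frame of rail2 between -0.004 and 0.004 m and z of carrier_saddle in the frame of rail2 between 0.161 and 0.168 m and angle between carrier's own z axis and vertical below 0.2 rad and contact force between carrier and rail2 above 0.3 N and value of joint sleeve below 0.006 m), for 0.1 s.
3. the sleeve is pushed fully home by the carrier (y of carrier_saddle in the frame of rail2 between 0.015 and 0.15 m and x of carrier_saddle in the frame of rail2 between -0.004 and 0.004 m and z of carrier_saddle in the frame of rail2 between 0.161 and 0.168 m and angle between carrier's own z axis and vertical below 0.2 rad and value of joint sleeve above 0.007 m), for 0.1 s.
At the end, for the whole second after the job is handed in: The carrier, released and at rest, hangs on the second rail: saddle on the rail's top (161 to 168 mm up), within 4 mm of the rail's middle line, between the near end and the collar, tilted less than 0.2 rad; the sleeve is pushed at least 7 of its 8 mm into the collar (all of step 3 and linear speed of carrier below 0.02 m/s and angular speed of carrier below 0.3 rad/s and contact force between carrier and the fingers below 0.05 N); the robot touches nothing.
It fails at once if the carrier is pressed on the first rail or its stop with more than 22 N (contact force between carrier and rail1 above 22 N).
It fails at once if the carrier is pressed on the second rail, its sleeve or collar with more than 22 N (contact force between carrier and rail2 above 22 N).
It fails at once if the fingers push the second rail, its sleeve or its collar (contact force between the fingers and rail2 above 3 N).
It fails at once if the carrier is dropped or laid on the table (height (world z) of carrier_saddle below 0.14 m).
It fails at once if the loupe, the jar or the tool block is moved more than 15 mm (distance of any of loupe_mid, jar_mid, tool_block_mid from where it was at the start of the episode above 0.015 m).
It also fails if it takes over 61 s, if anything falls off the work surface, if the arm or the gripper's body presses on something with over 40 N, if the wrist force passes 120 N, or if a joint passes its speed limit or range.

### The arm

A 7-joint arm with a two-finger parallel gripper is mounted at the origin on a cart in front of the work surface, level with it; the furniture and walls round the work are solid. World frame = base frame: x ahead of the robot, y to its left, z up, the work surface at z = 0. Lengths are in m, angles in rad, forces in N, time in s.
With the tool pointing down it reaches from about 0.425 to 0.95 m from the base axis. Payload 4.7 kg.
Tool frame: the origin (TCP) lies midway between the tips of the shut fingers; the grasp point (between the pads) lies 19 mm behind it; z points along the fingers, y is the direction in which the jaws open and shut (so a half turn about z gives the same grasp; the last joint's range is limited). The gripper opens to 87 mm and grips with 3 to 60 N. Pads are 19 mm wide; open, the fingers measure 117 mm over their backs; the gripper's body (75 mm by 190 mm) begins 51 mm behind the grasp point.
Start: joints at [1.304, 0.469, -0.049, 1.532, 0.024, 1.141, -0.082], TCP at [0.159, -0.656, 0.223] pointing down, gripper open.
Joint ranges: [-2.59, 2.59], [-0.33, 1.99], [-1.39, 1.29], [0.1, 2.45], [-1.04, 4.18], [0.21, 1.99], [-2.66, 2.66]. Speed limits (rad/s): [2.57, 2.57, 3.14, 3.14, 3.14, 3.14, 3.14].

### API

Orientations are given as a 3x3 rotation matrix whose columns are the frame's x, y, z axes.
In Python, from workcell import r gives the robot as it stands. The module is installed in compiled form; this text tells all that it offers.
- The arm moves only by the tool servo_tool, never from a script. Its argument "series" is a list of rows, each an object of numbers: "tx", "ty", "tz": the shift along the tool's x, y, z scaled (see below); "ax", "ay", "az": the turn, a rotation vector about the tool's x, y, z scaled (see below); "hand": the closure, from -1 (fully open) to 1 (shut), so that 0 is half open. A call has 1 to 5 rows; each row shifts and turns the pose as measured when the row begins, along the tool's axes as they then stand; what a row does not reach is not made up. The controller multiplies each number of a shift by 3 cm and each number of a turn by 4 degrees. A row lasts 1/10 s, in which the tool goes at most 50 mm and 8.59 degrees, less where a joint would pass 70% of its speed; a pose out of reach is approached as far as the arm can. A call with a number of a shift or a turn outside -1 to 1 is refused whole. A call with a gripper value outside its range is refused whole. The fingers move at their own pace and stop on an object; the grip force is fixed at half the most. Time passes only in rows, so rows that do not move let the fingers close. It gives the time, the measured TCP pose, the force and the opening at its end, in the units of the state.
- r.get_state(): the state, without advancing time (a new reading comes with each control period).
- r.get_image(name): name is "side" or "top"; returns (picture, depth): 400x640x3 uint8, blue, green, red; 400x640 float32, m along the optical axis (not along the pixel's ray), 0 where there is no reading.
- r.calibration(name): a dict with "fx", "fy", "cx", "cy" (pixels), "cam_to_world" (4x4, takes a point from camera to world coordinates). Camera axes: x right, y up, looking along -z (the intrinsics and any distortion apply to the point x, -y, -z); pixel columns grow to the right and rows downward; lengths in m; the calibration is good to about 2 mm. A picture is of the moment at which its call begins. calibration takes no time and is no camera call.
- r.hand_in(): hands the job in, once; it reports no verdict.
The state is a dict: "time": time; "q": joint angles; "qvel": joint speeds; "effort": joint torques, N m; "tcp_pos": TCP position; "tcp_rot": TCP orientation; "contact_force": force on the tool from outside, world axes, zero at the start; "moment": the same for the moment, N m; "grip_width": finger opening in m.
Only numpy, scipy, OpenCV 4.12 (cv2) and the standard library are available. Lean on these libraries where they do the work, as an engineer would, in place of code of your own. Each camera call takes 0.05 s, during which the arm holds its last target.

## Working session

There is one attempt and no reset: what is moved stays moved. The work goes in short steps, Python scripts to look and compute and a tool call to move; the robot and the scene stay as the last step left them, time stands still between calls to the robot, and variables do not carry over. Pictures are saved under pics/ and viewed, and the job is handed in when it is done.

Besides the shell and the picture viewer there is one more tool, called after "Call:" as name([rows], argument=value, ...), one row to a line, values as JSON. servo_tool: Moves the arm, as the interface text tells. Its arguments: {"type":"object","properties":{"series":{"type":"array"}},"required":["series"]}

```bash
mkdir -p pics
python3 - <<'E'
from workcell import r
import cv2,numpy as np
s=r.get_state()
for k in s: print(k,np.round(s[k],4).tolist())
for n in ("side","top"):
    im,d=r.get_image(n); cv2.imwrite(f"pics/{n}0.png",im); np.savez(f"{n}0.npz",im=im,d=d)
    c=r.calibration(n); print(n,c)
E
```

```text
time 0.0
q [1.3041, 0.4695, -0.0486, 1.5337, 0.0241, 1.141, -0.0823]
qvel [0.0, 0.0018, 0.0012, -0.0007, -0.0018, 0.0002, -0.0012]
effort [0.0001, -50.7979, -0.0808, -23.6157, -0.0614, 0.0378, 0.0002]
tcp_pos [0.1589, -0.6554, 0.2215]
tcp_rot [[0.9718, 0.2356, -0.0005], [0.2356, -0.9718, 0.0019], [-0.0001, -0.002, -1.0]]
contact_force [-0.5898, 0.4883, 0.0374]
moment [0.0275, -0.0419, -0.0184]
grip_width 0.0873
side {'fx': 473.2662591480224, 'fy': 473.2662591480224, 'cx': 314.4840542587379, 'cy': 195.04593653501348, 'cam_to_world': array([[ 0.96039689,  0.15941899, -0.22852439,  0.41462516],
       [-0.27861858,  0.55852046, -0.78129801, -0.91119945],
       [ 0.0030818 ,  0.81402732,  0.58081841,  0.70507651],
       [ 0.        ,  0.        ,  0.        ,  1.        ]])}
top {'fx': 433.4105147971169, 'fy': 433.4105147971169, 'cx': 320.7319358558297, 'cy': 200.50222863427567, 'cam_to_world': array([[ 0.01139965,  0.9926211 , -0.12072038,  0.51328502],
       [-0.99972367,  0.01379599,  0.01903312, -0.16877308],
       [ 0.02055813,  0.12047005,  0.99250407,  1.19185919],
       [ 0.        ,  0.        ,  0.        ,  1.        ]])}
```

View pics/side0.png

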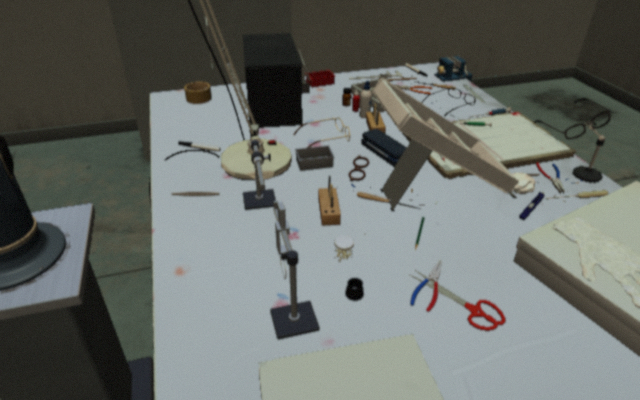

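View pics/top0.png

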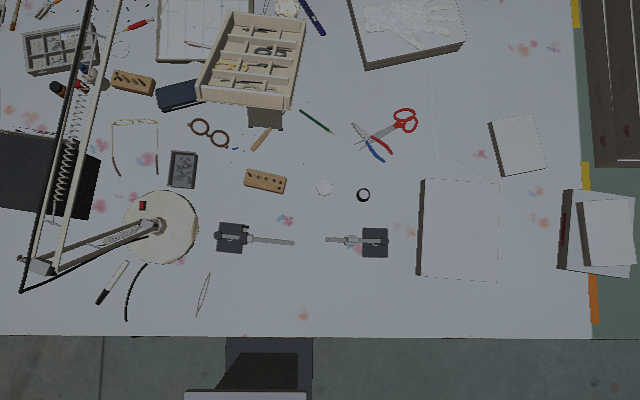

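The two rail stands are in the middle of both views: top view about (215–295, 240) for rail2 and (325–390, 240) for rail1. Next I'll zoom in.

Run:
```python
import cv2,numpy as np
a=np.load("top0.npz");b=np.load("side0.npz")
t=a['im'][205:275,205:405]; cv2.imwrite("pics/topz.png",cv2.resize(t,None,fx=4,fy=4,interpolation=cv2.INTER_CUBIC))
t=b['im'][110:350,225:365]; cv2.imwrite("pics/sidez.png",cv2.resize(t,None,fx=2.5,fy=2.5,interpolation=cv2.INTER_CUBIC))
```

```text
(no output)
```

View pics/topz.png

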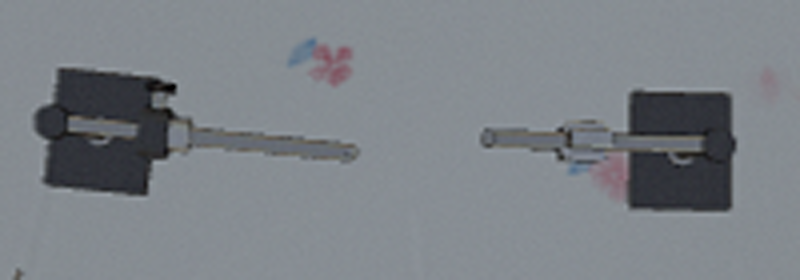

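View pics/sidez.png

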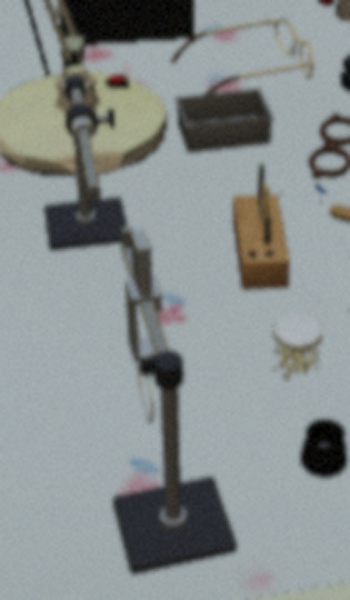

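```bash
cat > h.py <<'E'
import cv2,numpy as np
from workcell import r
def pts(n,d):
    c=r.calibration(n); v,u=np.mgrid[0:400,0:640]
    P=np.stack([(u-c['cx'])/c['fx']*d,-(v-c['cy'])/c['fy']*d,-d],-1)
    M=c['cam_to_world']; W=P@M[:3,:3].T+M[:3,3]; W[d==0]=np.nan
    return W
def ray(n,u,v,z):
    c=r.calibration(n);M=c['cam_to_world']
    D=M[:3,:3]@np.array([(u-c['cx'])/c['fx'],-(v-c['cy'])/c['fy'],-1]);o=M[:3,3]
    return o+D*(z-o[2])/D[2]
E
python3 - <<'E'
from h import *
d=np.load("top0.npz")['d'];W=pts("top",d)
np.set_printoptions(precision=3,suppress=True,linewidth=150)
sub=W[225:255,210:395]
for u in range(210,394,2):
    col=W[225:255,u]; m=(col[:,2]>0.12)&(col[:,2]<0.3)
    if m.any():
        c=col[m]; print(u,m.sum(),"x %.4f..%.4f mean %.4f y %.4f zmax %.3f med %.3f"%(c[:,0].min(),c[:,0].max(),c[:,0].mean(),c[:,1].mean(),c[:,2].max(),np.median(c[:,2])))
E
```

```text
214 5 x 0.5480..0.5575 mean 0.5528 y 0.0606 zmax 0.172 med 0.170
216 9 x 0.5435..0.5622 mean 0.5528 y 0.0558 zmax 0.174 med 0.170
218 9 x 0.5437..0.5621 mean 0.5529 y 0.0514 zmax 0.172 med 0.169
220 8 x 0.5441..0.5600 mean 0.5518 y 0.0471 zmax 0.171 med 0.169
222 6 x 0.5475..0.5584 mean 0.5522 y 0.0444 zmax 0.170 med 0.166
224 4 x 0.5486..0.5556 mean 0.5521 y 0.0384 zmax 0.166 med 0.164
226 5 x 0.5464..0.5557 mean 0.5510 y 0.0336 zmax 0.168 med 0.164
228 4 x 0.5463..0.5534 mean 0.5498 y 0.0287 zmax 0.168 med 0.165
230 4 x 0.5464..0.5533 mean 0.5499 y 0.0242 zmax 0.167 med 0.165
232 4 x 0.5464..0.5536 mean 0.5500 y 0.0196 zmax 0.167 med 0.164
234 4 x 0.5465..0.5536 mean 0.5500 y 0.0148 zmax 0.165 med 0.164
236 5 x 0.5442..0.5536 mean 0.5489 y 0.0099 zmax 0.168 med 0.165
238 4 x 0.5442..0.5513 mean 0.5478 y 0.0055 zmax 0.166 med 0.164
240 12 x 0.5349..0.5606 mean 0.5476 y -0.0007 zmax 0.176 med 0.174
242 16 x 0.5327..0.5772 mean 0.5518 y -0.0049 zmax 0.179 med 0.171
244 20 x 0.5327..0.5772 mean 0.5548 y -0.0094 zmax 0.177 med 0.171
246 16 x 0.5328..0.5750 mean 0.5515 y -0.0141 zmax 0.1
[... 2945 characters left out ...]
an 0.5445 y -0.3019 zmax 0.163 med 0.161
370 4 x 0.5408..0.5481 mean 0.5445 y -0.3061 zmax 0.169 med 0.165
372 4 x 0.5410..0.5482 mean 0.5446 y -0.3111 zmax 0.166 med 0.164
374 4 x 0.5411..0.5483 mean 0.5446 y -0.3159 zmax 0.167 med 0.163
376 4 x 0.5412..0.5482 mean 0.5447 y -0.3206 zmax 0.165 med 0.163
378 4 x 0.5411..0.5485 mean 0.5447 y -0.3251 zmax 0.170 med 0.166
380 5 x 0.5391..0.5483 mean 0.5436 y -0.3301 zmax 0.167 med 0.165
382 8 x 0.5365..0.5531 mean 0.5447 y -0.3339 zmax 0.173 med 0.170
384 8 x 0.5366..0.5529 mean 0.5447 y -0.3387 zmax 0.171 med 0.169
386 8 x 0.5365..0.5530 mean 0.5448 y -0.3431 zmax 0.174 med 0.171
388 4 x 0.5413..0.5483 mean 0.5448 y -0.3478 zmax 0.172 med 0.172
```

Run:
```python
from h import *
np.set_printoptions(precision=4,suppress=True,linewidth=150)
d=np.load("top0.npz")['d'];W=pts("top",d)
def fit(m,name):
    p=W[m]; # rows centroid per column to fit
    k=np.polyfit(p[:,1],p[:,0],1); print(name,"slope %.4f x0 %.4f"%tuple(k),"res",np.std(p[:,0]-np.polyval(k,p[:,1])),p[:,1].min(),p[:,1].max()); return k
roi=np.zeros(d.shape,bool);roi[225:255,210:395]=1
z=W[...,2];y=W[...,1]
rail=roi&(z>.157)&(z<.174)
k1=fit(rail&(y<-.277)&(y>-.328)|rail&(y>-.24)&(y<-.205),"rail1")
k2=fit(rail&(y<-.033)&(y>-.118)|rail&(y>.006)&(y<.036),"rail2")
for nm,m in (("tab",roi&(z>.205)&(y<-.24)&(y>-.28)),("saddle+",roi&(z>.15)&(y<-.247)&(y>-.272)),("cap1",roi&(z>.15)&(y<-.331)),("cap2",roi&(z>.15)&(y>.04)),("stop",roi&(z>.174)&(y>-.21)&(y<-.19)),("lip",roi&(z>.168)&(y<-.11)&(y>-.14))):
    p=W[m]; print(nm,m.sum(),p.min(0),p.max(0),p.mean(0), "railx",np.polyval(k1 if p[:,1].mean()<-.18 else k2,p[:,1].mean()))
b=np.load("side0.npz");V=pts("side",b['d'])
m=(V[...,0]>.5)&(V[...,0]<.6)&(V[...,1]>-.28)&(V[...,1]<-.24)&(V[...,2]>.19)&(V[...,2]<.23)
print("tab side",m.sum(),V[m].min(0),V[m].max(0),V[m].mean(0))
# tall obstacles
big=(z>.2)&(W[...,0]>.2)&(W[...,0]<.8)&(y>-.5)&(y<.3)
q=W[big]; print("tall",big.sum(),q.min(0),q.max(0))
for yy in np.arange(-.3,.3,.05):
    s=q[(q[:,1]>yy)&(q[:,1]<=yy+.05)]
    if len(s): print(yy,len(s),s.min(0),s.max(0))
```

```text
rail1 slope 0.0133 x0 0.5488 res 0.002764419008991018 -0.3278807802224629 -0.20660591214669194
rail2 slope 0.0912 x0 0.5481 res 0.002909419307308596 -0.11731967441371173 0.035978305612724054
tab 50 [ 0.5413 -0.2706  0.2067] [ 0.5505 -0.2478  0.2165] [ 0.5456 -0.2589  0.2132] railx 0.5453040473169023
saddle+ 106 [ 0.5355 -0.2706  0.1514] [ 0.5566 -0.247   0.2165] [ 0.5447 -0.2579  0.1908] railx 0.5453180982668143
cap1 57 [ 0.5364 -0.3482  0.1562] [ 0.5531 -0.3312  0.1741] [ 0.5444 -0.3389  0.1696] railx 0.5442363448260681
cap2 73 [0.5435 0.0401 0.1539] [0.5623 0.0626 0.1742] [0.5526 0.0513 0.1685] railx 0.5527895950190153
stop 6 [ 0.5439 -0.2039  0.1784] [ 0.5486 -0.2014  0.1828] [ 0.5463 -0.2026  0.1802] railx 0.5460554204694852
lip 7 [ 0.5339 -0.1247  0.1692] [ 0.5386 -0.1197  0.1763] [ 0.5366 -0.1229  0.1718] railx 0.5368922015361898
tab side 124 [ 0.5381 -0.2772  0.1902] [ 0.5485 -0.251   0.2148] [ 0.5424 -0.2681  0.2056]
tall 5891 [ 0.4457 -0.2706  0.2004] [0.8    0.2974 0.5954]
-0.3 44 [ 0.5413 -0.2706  0.209 ] [ 0.5505 -0.2501  0.2165]
-0.25 7 [ 0.5416 -0.25    0.2031] [ 0.5481 -0.2478  0.2148]
0.09999999999999992 33 [0.7877 0.1457 0.5532] [0.7994 0.1499 0.5641]
0.1499999999999999 1384 [0.633  0.1501 0.5042] [0.8    0.2    0.5954]
0.1999999999999999 2396 [0.4794 0.2    0.2005] [0.7922 0.25   0.5701]
0.24999999999999983 2027 [0.4457 0.25   0.2004] [0.6287 0.2974 0.527 ]
```

Call:
servo_tool([
  {"tx": 0.8,"ty": -0.5,"tz": -0.5,"az": -1,"hand": -1},
  {"tx": 0.84,"ty": -0.45,"tz": -0.5,"az": -1,"hand": -1},
  {"tx": 0.87,"ty": -0.39,"tz": -0.5,"az": -1,"hand": -1},
  {"tx": 0.89,"ty": -0.33,"tz": -0.5,"az": -1,"hand": -1},
  {"tx": 0.91,"ty": -0.26,"tz": -0.3,"az": -1,"hand": -1},
])

```text
schema error: expected keys tx, ty, tz, ax, ay, az, hand
```

Call:
servo_tool([
  {"tx": 0.8,"ty": -0.5,"tz": -0.5,"ax": 0,"ay": 0,"az": -1,"hand": -1},
  {"tx": 0.84,"ty": -0.45,"tz": -0.5,"ax": 0,"ay": 0,"az": -1,"hand": -1},
  {"tx": 0.87,"ty": -0.39,"tz": -0.5,"ax": 0,"ay": 0,"az": -1,"hand": -1},
  {"tx": 0.89,"ty": -0.33,"tz": -0.5,"ax": 0,"ay": 0,"az": -1,"hand": -1},
  {"tx": 0.91,"ty": -0.26,"tz": -0.3,"ax": 0,"ay": 0,"az": -1,"hand": -1},
])

```text
time: 0.6
tcp_pos: [0.2581, -0.5488, 0.2901]
tcp_rot: [[0.826, 0.564, -0.006], [0.564, -0.826, 0.007], [-0.001, -0.009, -1.0]]
contact_force: [-0.2, -0.6, 0.2]
grip_width: 0.0872
```

Call:
servo_tool([
  {"tx": 0.95,"ty": -0.18,"tz": 0,"ax": 0,"ay": 0,"az": -1,"hand": -1},
  {"tx": 0.96,"ty": -0.12,"tz": 0,"ax": 0,"ay": 0,"az": -1,"hand": -1},
  {"tx": 0.97,"ty": -0.05,"tz": 0,"ax": 0,"ay": 0,"az": -1,"hand": -1},
  {"tx": 0.97,"ty": 0.02,"tz": 0,"ax": 0,"ay": 0,"az": -1,"hand": -1},
  {"tx": 0.96,"ty": 0.09,"tz": 0,"ax": 0,"ay": 0,"az": -1,"hand": -1},
])

```text
time: 1.1
tcp_pos: [0.3683, -0.4336, 0.2907]
tcp_rot: [[0.556, 0.831, -0.005], [0.831, -0.556, 0.006], [0.002, -0.008, -1.0]]
contact_force: [1.0, 0.0, 0.0]
grip_width: 0.087
```

Call:
servo_tool([
  {"tx": 0.93,"ty": 0.19,"tz": 0,"ax": 0,"ay": 0,"az": -1,"hand": -1},
  {"tx": 0.91,"ty": 0.26,"tz": 0,"ax": 0,"ay": 0,"az": -1,"hand": -1},
  {"tx": 0.89,"ty": 0.32,"tz": 0,"ax": 0,"ay": 0,"az": -1,"hand": -1},
  {"tx": 0.87,"ty": 0.38,"tz": 0,"ax": 0,"ay": 0,"az": -1,"hand": -1},
  {"tx": 0.84,"ty": 0.44,"tz": 0,"ax": 0,"ay": 0,"az": -1,"hand": -1},
])

```text
time: 1.6
tcp_pos: [0.4744, -0.3198, 0.2871]
tcp_rot: [[0.205, 0.979, -0.011], [0.979, -0.205, 0.01], [0.008, -0.012, -1.0]]
contact_force: [0.0, -0.8, -0.4]
grip_width: 0.0873
```

Call:
servo_tool([
  {"tx": 0.6,"ty": 0.48,"tz": 0,"ax": -0.18,"ay": -0.1,"az": -1,"hand": -1},
  {"tx": 0.57,"ty": 0.53,"tz": 0,"ax": 0,"ay": 0,"az": -1,"hand": -1},
  {"tx": 0.54,"ty": 0.56,"tz": 0,"ax": 0,"ay": 0,"az": -0.7,"hand": -1},
  {"tx": 0.53,"ty": 0.56,"tz": 0,"ax": 0,"ay": 0,"az": 0,"hand": -1},
  {"tx": 0,"ty": 0,"tz": 0,"ax": 0,"ay": 0,"az": 0,"hand": -1},
])

```text
time: 2.1
tcp_pos: [0.5512, -0.2457, 0.2843]
tcp_rot: [[-0.016, 1.0, 0.0], [1.0, 0.016, 0.004], [0.004, 0.0, -1.0]]
contact_force: [0.9, 1.0, 0.2]
grip_width: 0.087
```

Call:
servo_tool([
  {"tx": -0.46,"ty": -0.19,"tz": 0.3,"ax": 0,"ay": 0,"az": 0.4,"hand": -1},
  {"tx": 0,"ty": 0,"tz": 0.8,"ax": 0,"ay": 0,"az": 0,"hand": -1},
  {"tx": 0,"ty": 0,"tz": 0.6,"ax": 0,"ay": 0,"az": 0,"hand": -1},
  {"tx": 0,"ty": 0,"tz": 0,"ax": 0,"ay": 0,"az": 0,"hand": -1},
])

```text
time: 2.5
tcp_pos: [0.542, -0.2649, 0.2289]
tcp_rot: [[0.016, 1.0, -0.004], [1.0, -0.016, 0.0], [0.0, -0.004, -1.0]]
contact_force: [0.6, 0.1, 1.3]
grip_width: 0.0871
```

Run:
```python
from workcell import r
import numpy as np
s=r.get_state();R=s['tcp_rot'];print(np.round(s['tcp_pos'],4),np.round(R,4).tolist(),np.degrees(np.arctan2(R[1,0],R[0,0])),np.round(s['contact_force'],2),np.round(s['qvel'],3))
```

```text
[ 0.542  -0.2649  0.2289] [[0.0162, 0.9999, -0.0036], [0.9999, -0.0162, 0.0002], [0.0002, -0.0036, -1.0]] 89.07083313524417 [0.62 0.09 1.29] [ 0.021 -0.016  0.005 -0.017  0.001  0.003  0.003]
```

Call:
servo_tool([
  {"tx": 0.15,"ty": 0.1,"tz": 0.5,"ax": 0,"ay": 0,"az": 0,"hand": -1},
  {"tx": 0,"ty": 0,"tz": 0.5,"ax": 0,"ay": 0,"az": 0,"hand": -1},
  {"tx": 0,"ty": 0,"tz": 0.3,"ax": 0,"ay": 0,"az": 0,"hand": -1},
  {"tx": 0,"ty": 0,"tz": 0,"ax": 0,"ay": 0,"az": 0,"hand": -1},
])

```text
time: 2.9
tcp_pos: [0.5433, -0.2642, 0.1875]
tcp_rot: [[0.022, 1.0, -0.004], [1.0, -0.022, -0.002], [-0.002, -0.004, -1.0]]
contact_force: [0.2, -0.2, 0.4]
grip_width: 0.0872
```

Call:
servo_tool([
  {"tx": 0.16,"ty": 0.07,"tz": 0.2,"ax": 0,"ay": 0,"az": -0.1,"hand": -1},
  {"tx": 0,"ty": 0,"tz": 0,"ax": 0,"ay": 0,"az": 0,"hand": -1},
])

```text
time: 3.1
tcp_pos: [0.546, -0.2593, 0.1816]
tcp_rot: [[0.015, 1.0, -0.003], [1.0, -0.015, -0.002], [-0.002, -0.003, -1.0]]
contact_force: [0.3, -0.4, 0.0]
grip_width: 0.087
```

```bash
cat >> h.py <<'E'
def st():
    s=r.get_state();R=np.array(s['tcp_rot']);print(round(s['time'],2),np.round(s['tcp_pos'],4),'z',np.round(R[:,2],4),'yaw %.2f'%np.degrees(np.arctan2(R[1,0],R[0,0])),'F',np.round(s['contact_force'],2),'M',np.round(s['moment'],2),'w',round(s['grip_width'],4))
E
python3 - <<'E'
from h import *
st()
im,d=r.get_image("top"); cv2.imwrite("pics/t1.png",cv2.resize(im[205:275,205:405],None,fx=4,fy=4))
im,d=r.get_image("side"); cv2.imwrite("pics/s1.png",cv2.resize(im[150:350,225:385],None,fx=3,fy=3))
st()
E
```

```text
3.1 [ 0.546  -0.2593  0.1816] z [-0.0026 -0.0024 -1.    ] yaw 89.13 F [ 0.25 -0.42  0.03] M [-0.03 -0.11  0.  ] w 0.087
3.2 [ 0.5464 -0.2603  0.1826] z [-0.0012 -0.0038 -1.    ] yaw 89.07 F [ 0.47 -0.27  0.23] M [-0.04 -0.14 -0.03] w 0.0874
```

View pics/s1.png

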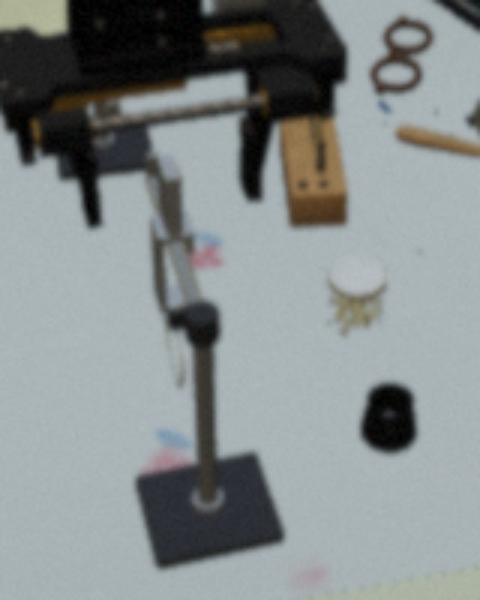

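Call:
servo_tool([
  {"tx": 0,"ty": 0,"tz": 0,"ax": 0,"ay": 0,"az": 0,"hand": 0.5},
  {"tx": 0,"ty": 0,"tz": 0,"ax": 0,"ay": 0,"az": 0,"hand": 0.64},
  {"tx": 0,"ty": 0,"tz": 0,"ax": 0,"ay": 0,"az": 0,"hand": 0.64},
  {"tx": 0,"ty": 0,"tz": 0,"ax": 0,"ay": 0,"az": 0,"hand": 0.64},
  {"tx": 0,"ty": 0,"tz": 0,"ax": 0,"ay": 0,"az": 0,"hand": 0.64},
])

```text
time: 3.7
tcp_pos: [0.5473, -0.2608, 0.1843]
tcp_rot: [[0.016, 1.0, 0.002], [1.0, -0.016, -0.005], [-0.005, 0.002, -1.0]]
contact_force: [-0.4, 0.3, 0.0]
grip_width: 0.055
```

Call:
servo_tool([
  {"tx": 0,"ty": 0,"tz": 0,"ax": 0,"ay": 0,"az": 0,"hand": 0.68},
  {"tx": 0,"ty": 0,"tz": 0,"ax": 0,"ay": 0,"az": 0,"hand": 0.72},
  {"tx": 0,"ty": 0,"tz": 0,"ax": 0,"ay": 0,"az": 0,"hand": 0.74},
])

```text
time: 4.0
tcp_pos: [0.5473, -0.2608, 0.1843]
tcp_rot: [[0.016, 1.0, 0.002], [1.0, -0.016, -0.005], [-0.005, 0.002, -1.0]]
contact_force: [-0.3, -0.2, -0.1]
grip_width: 0.031
```

Run:
```python
from h import *
st()
```

```text
4.0 [ 0.5473 -0.2608  0.1843] z [ 0.0015 -0.0054 -1.    ] yaw 89.06 F [-0.35 -0.19 -0.09] M [ 0.02 -0.1  -0.05] w 0.031
```

Call:
servo_tool([
  {"tx": 0.02,"ty": -0.06,"tz": 0.05,"ax": 0,"ay": 0,"az": 0,"hand": 0.6},
  {"tx": 0,"ty": 0,"tz": 0,"ax": 0,"ay": 0,"az": 0,"hand": 0.7},
  {"tx": 0,"ty": 0,"tz": 0,"ax": 0,"ay": 0,"az": 0,"hand": 0.72},
  {"tx": 0,"ty": 0,"tz": 0,"ax": 0,"ay": 0,"az": 0,"hand": 0.72},
])

```text
time: 4.4
tcp_pos: [0.5452, -0.2601, 0.1825]
tcp_rot: [[0.016, 1.0, 0.001], [1.0, -0.016, -0.005], [-0.005, 0.001, -1.0]]
contact_force: [0.7, 0.8, -0.7]
grip_width: 0.0132
```

Run:
```python
from h import *
st()
```

```text
4.4 [ 0.5452 -0.2601  0.1825] z [ 0.0012 -0.0053 -1.    ] yaw 89.06 F [ 0.72  0.84 -0.74] M [-0.03 -0.13 -0.01] w 0.0132
```

Call:
servo_tool([
  {"tx": 0,"ty": 0,"tz": 0,"ax": 0,"ay": 0,"az": 0,"hand": 0.76},
  {"tx": 0,"ty": 0,"tz": 0,"ax": 0,"ay": 0,"az": 0,"hand": 0.8},
  {"tx": 0,"ty": 0,"tz": 0,"ax": 0,"ay": 0,"az": 0,"hand": 1},
  {"tx": 0,"ty": 0,"tz": 0,"ax": 0,"ay": 0,"az": 0,"hand": 1},
])

```text
time: 4.8
tcp_pos: [0.5451, -0.2601, 0.1825]
tcp_rot: [[0.017, 1.0, 0.001], [1.0, -0.017, -0.005], [-0.005, 0.001, -1.0]]
contact_force: [0.1, -0.7, 0.1]
grip_width: 0.01
```

Run:
```python
from h import *
st()
```

```text
4.8 [ 0.5451 -0.2601  0.1825] z [ 9.0e-04 -5.2e-03 -1.0e+00] yaw 89.05 F [ 0.1  -0.68  0.14] M [-0.03 -0.07 -0.01] w 0.01
```

Call:
servo_tool([
  {"tx": 0,"ty": 0,"tz": -0.3,"ax": 0,"ay": 0,"az": 0,"hand": 1},
  {"tx": 0,"ty": 0,"tz": -0.3,"ax": 0,"ay": 0,"az": 0,"hand": 1},
  {"tx": 0,"ty": 0,"tz": -0.25,"ax": 0,"ay": 0,"az": 0,"hand": 1},
  {"tx": 0,"ty": 0,"tz": -0.1,"ax": 0,"ay": 0,"az": 0,"hand": 1},
  {"tx": 0,"ty": 0,"tz": 0,"ax": 0,"ay": 0,"az": 0,"hand": 1},
])

```text
time: 5.3
tcp_pos: [0.5452, -0.2599, 0.2137]
tcp_rot: [[0.016, 1.0, 0.001], [1.0, -0.016, -0.005], [-0.005, 0.001, -1.0]]
contact_force: [-0.0, -0.1, -1.1]
grip_width: 0.0101
```

Run:
```python
from h import *
st()
im,d=r.get_image("side"); cv2.imwrite("pics/s2.png",cv2.resize(im[150:350,225:385],None,fx=3,fy=3))
im,d=r.get_image("top"); cv2.imwrite("pics/t2.png",cv2.resize(im[205:275,205:405],None,fx=4,fy=4))
st()
```

```text
5.3 [ 0.5452 -0.2599  0.2137] z [ 0.0013 -0.0053 -1.    ] yaw 89.06 F [-0.03 -0.09 -1.05] M [-0.   -0.09 -0.02] w 0.0101
5.4 [ 0.5448 -0.2598  0.2131] z [ 4.0e-04 -4.9e-03 -1.0e+00] yaw 89.06 F [-0.28 -0.7  -1.75] M [-0.05 -0.06  0.  ] w 0.0102
```

View pics/s2.png

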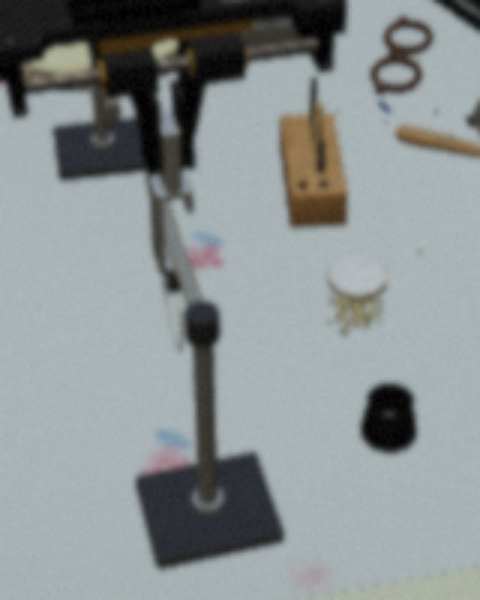

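Call:
servo_tool([
  {"tx": 0.1,"ty": 0,"tz": -0.1,"ax": 0,"ay": 0,"az": 0,"hand": 1},
  {"tx": 0.4,"ty": 0,"tz": 0,"ax": 0,"ay": 0,"az": 0,"hand": 1},
  {"tx": 0.4,"ty": 0,"tz": 0,"ax": 0,"ay": 0,"az": 0,"hand": 1},
  {"tx": 0.3,"ty": 0,"tz": 0,"ax": 0,"ay": 0,"az": 0,"hand": 1},
  {"tx": 0,"ty": 0,"tz": 0,"ax": 0,"ay": 0,"az": 0,"hand": 1},
])

```text
time: 5.9
tcp_pos: [0.5448, -0.219, 0.215]
tcp_rot: [[0.015, 1.0, -0.002], [1.0, -0.015, -0.003], [-0.003, -0.002, -1.0]]
contact_force: [0.8, 0.6, -1.4]
grip_width: 0.0097
```

Call:
servo_tool([
  {"tx": 0.3,"ty": 0,"tz": -0.03,"ax": 0,"ay": 0,"az": 0,"hand": 1},
  {"tx": 0.2,"ty": 0,"tz": 0,"ax": 0,"ay": 0,"az": 0,"hand": 1},
  {"tx": 0.2,"ty": 0,"tz": 0,"ax": 0,"ay": 0,"az": 0,"hand": 1},
  {"tx": 0.3,"ty": 0,"tz": 0,"ax": 0,"ay": 0,"az": 0,"hand": 1},
  {"tx": 0,"ty": 0,"tz": 0,"ax": 0,"ay": 0,"az": 0,"hand": 1},
])

```text
time: 6.4
tcp_pos: [0.5453, -0.1858, 0.2159]
tcp_rot: [[0.014, 1.0, -0.002], [1.0, -0.014, -0.003], [-0.003, -0.002, -1.0]]
contact_force: [0.3, 0.2, -0.9]
grip_width: 0.0096
```

Call:
servo_tool([
  {"tx": 0.4,"ty": 0,"tz": 0,"ax": 0,"ay": 0,"az": 0,"hand": 1},
  {"tx": 0.3,"ty": -0.2,"tz": 0,"ax": 0,"ay": 0,"az": 0.5,"hand": 1},
  {"tx": 0,"ty": -0.17,"tz": 0.1,"ax": 0,"ay": 0,"az": 0.5,"hand": 1},
  {"tx": 0,"ty": 0,"tz": 0.1,"ax": 0,"ay": 0,"az": 0,"hand": 1},
  {"tx": 0,"ty": 0,"tz": 0,"ax": 0,"ay": 0,"az": 0,"hand": 1},
])

```text
time: 6.9
tcp_pos: [0.5346, -0.1614, 0.2097]
tcp_rot: [[0.085, 0.996, -0.001], [0.996, -0.085, -0.002], [-0.003, -0.001, -1.0]]
contact_force: [0.8, -1.8, -1.5]
grip_width: 0.01
```

Run:
```python
from h import *
st()
im,d=r.get_image("side"); cv2.imwrite("pics/s3.png",cv2.resize(im[110:310,225:385],None,fx=3,fy=3))
st()
p=np.array(r.get_state()['tcp_pos']);print(p[0]-(.5481+.0912*p[1]))
```

```text
6.9 [ 0.5346 -0.1614  0.2097] z [-0.0011 -0.0024 -1.    ] yaw 85.12 F [ 0.78 -1.81 -1.46] M [-0.05 -0.09  0.03] w 0.01
6.95 [ 0.5347 -0.1614  0.2098] z [-9.0e-04 -2.5e-03 -1.0e+00] yaw 85.11 F [-0.11  0.03 -0.89] M [ 0.01 -0.11  0.  ] w 0.0099
0.001355572130333993
```

View pics/s3.png

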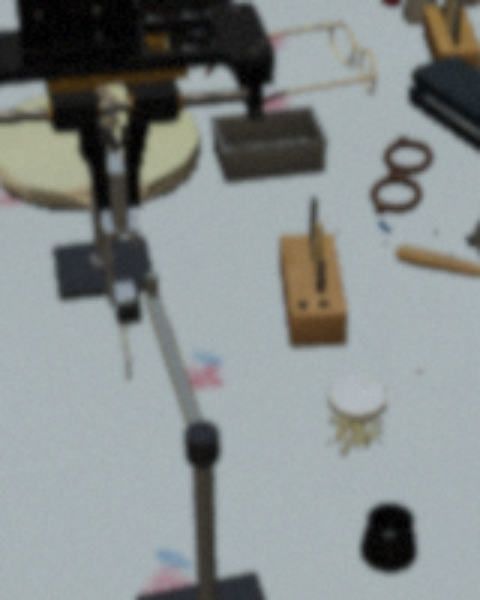

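Call:
servo_tool([
  {"tx": 0.4,"ty": -0.05,"tz": 0.05,"ax": 0,"ay": 0,"az": 0.08,"hand": 1},
  {"tx": 0.5,"ty": 0,"tz": 0,"ax": 0,"ay": 0,"az": 0,"hand": 1},
  {"tx": 0.5,"ty": 0,"tz": 0,"ax": 0,"ay": 0,"az": 0,"hand": 1},
  {"tx": 0.3,"ty": 0,"tz": 0,"ax": 0,"ay": 0,"az": 0,"hand": 1},
  {"tx": 0,"ty": 0,"tz": 0,"ax": 0,"ay": 0,"az": 0,"hand": 1},
])

```text
time: 7.45
tcp_pos: [0.539, -0.1046, 0.2083]
tcp_rot: [[0.089, 0.996, 0.0], [0.996, -0.089, -0.001], [-0.001, 0.0, -1.0]]
contact_force: [-1.3, -0.3, -1.6]
grip_width: 0.0096
```

Run:
```python
from h import *
st()
p=np.array(r.get_state()['tcp_pos']);print(p[0]-(.5481+.0912*p[1]))
```

```text
7.45 [ 0.539  -0.1046  0.2083] z [ 4.e-04 -7.e-04 -1.e+00] yaw 84.89 F [-1.27 -0.28 -1.55] M [-0.05 -0.12  0.01] w 0.0096
0.0003943325818667187
```

Call:
servo_tool([
  {"tx": 0.4,"ty": -0.01,"tz": 0.1,"ax": 0,"ay": 0,"az": 0,"hand": 1},
  {"tx": 0.25,"ty": 0,"tz": 0.15,"ax": 0,"ay": 0,"az": 0,"hand": 1},
  {"tx": 0,"ty": 0,"tz": 0.1,"ax": 0,"ay": 0,"az": 0,"hand": 1},
  {"tx": 0,"ty": 0,"tz": 0,"ax": 0,"ay": 0,"az": 0,"hand": 1},
])

```text
time: 7.85
tcp_pos: [0.5405, -0.0836, 0.1968]
tcp_rot: [[0.089, 0.996, 0.0], [0.996, -0.089, -0.001], [-0.001, 0.0, -1.0]]
contact_force: [-0.2, 0.1, -1.6]
grip_width: 0.0097
```

Run:
```python
from h import *
st()
im,d=r.get_image("side"); cv2.imwrite("pics/s4.png",cv2.resize(im[110:250,225:325],None,fx=4,fy=4,interpolation=cv2.INTER_CUBIC))
st()
p=np.array(r.get_state()['tcp_pos']);print(p[0]-(.5481+.0912*p[1]))
```

```text
7.85 [ 0.5405 -0.0836  0.1968] z [ 2.0e-04 -1.2e-03 -1.0e+00] yaw 84.90 F [-0.21  0.12 -1.57] M [-0.09 -0.06 -0.03] w 0.0097
7.9 [ 0.5406 -0.0836  0.197 ] z [ 4.e-04 -1.e-03 -1.e+00] yaw 84.89 F [ 0.55  0.18 -1.67] M [-0.03 -0.11  0.04] w 0.0097
0.00011765642074779148
```

View pics/s4.png

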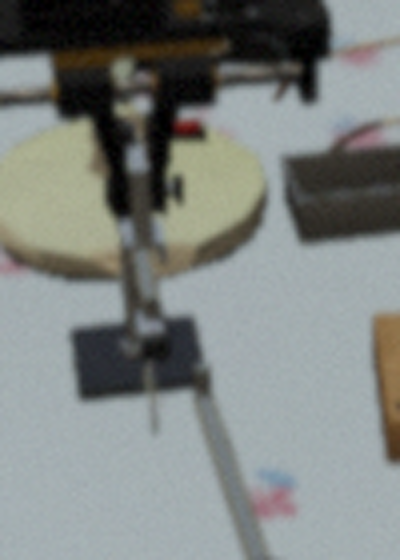

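Call:
servo_tool([
  {"tx": 0,"ty": 0,"tz": 0.08,"ax": 0,"ay": 0,"az": 0,"hand": 1},
  {"tx": 0,"ty": 0,"tz": 0.08,"ax": 0,"ay": 0,"az": 0,"hand": 1},
  {"tx": 0,"ty": 0,"tz": 0,"ax": 0,"ay": 0,"az": 0,"hand": 1},
])

```text
time: 8.2
tcp_pos: [0.5406, -0.0851, 0.1917]
tcp_rot: [[0.091, 0.996, 0.0], [0.996, -0.091, -0.002], [-0.002, 0.0, -1.0]]
contact_force: [-0.3, 0.7, -1.0]
grip_width: 0.0098
```

Call:
servo_tool([
  {"tx": 0,"ty": 0,"tz": 0.08,"ax": 0,"ay": 0,"az": 0,"hand": 1},
  {"tx": 0,"ty": 0,"tz": 0.06,"ax": 0,"ay": 0,"az": 0,"hand": 1},
  {"tx": 0,"ty": 0,"tz": 0,"ax": 0,"ay": 0,"az": 0,"hand": 1},
])

```text
time: 8.5
tcp_pos: [0.5406, -0.0857, 0.1871]
tcp_rot: [[0.093, 0.996, 0.0], [0.996, -0.093, -0.002], [-0.002, 0.001, -1.0]]
contact_force: [-0.4, -0.2, -1.4]
grip_width: 0.0097
```

Run:
```python
from h import *
st()
p=np.array(r.get_state()['tcp_pos']);print(p[0]-(.5481+.0912*p[1]))
```

```text
8.5 [ 0.5406 -0.0857  0.1871] z [ 5.0e-04 -1.8e-03 -1.0e+00] yaw 84.69 F [-0.36 -0.21 -1.41] M [-0.04 -0.06 -0.04] w 0.0097
0.00031621459425312803
```

Call:
servo_tool([
  {"tx": 0,"ty": -0.01,"tz": 0.06,"ax": 0,"ay": 0,"az": 0,"hand": 1},
  {"tx": 0,"ty": 0,"tz": 0.04,"ax": 0,"ay": 0,"az": 0,"hand": 1},
  {"tx": 0,"ty": 0,"tz": 0,"ax": 0,"ay": 0,"az": 0,"hand": 1},
])

```text
time: 8.8
tcp_pos: [0.5403, -0.0857, 0.1839]
tcp_rot: [[0.093, 0.996, 0.001], [0.996, -0.093, -0.002], [-0.002, 0.001, -1.0]]
contact_force: [0.2, 0.4, -0.8]
grip_width: 0.0096
```

Call:
servo_tool([
  {"tx": 0,"ty": 0,"tz": 0.04,"ax": 0,"ay": 0,"az": 0,"hand": 1},
  {"tx": 0,"ty": 0,"tz": 0,"ax": 0,"ay": 0,"az": 0,"hand": 1},
])

```text
time: 9.0
tcp_pos: [0.5403, -0.0857, 0.1827]
tcp_rot: [[0.092, 0.996, 0.001], [0.996, -0.092, -0.002], [-0.002, 0.001, -1.0]]
contact_force: [-0.2, -0.0, -0.8]
grip_width: 0.0096
```

Call:
servo_tool([
  {"tx": 0,"ty": 0,"tz": 0.04,"ax": 0,"ay": 0,"az": 0,"hand": 1},
  {"tx": 0,"ty": 0,"tz": 0,"ax": 0,"ay": 0,"az": 0,"hand": 1},
])

```text
time: 9.2
tcp_pos: [0.5408, -0.0856, 0.1826]
tcp_rot: [[0.092, 0.996, 0.002], [0.996, -0.092, -0.002], [-0.002, 0.002, -1.0]]
contact_force: [1.0, 0.5, -1.0]
grip_width: 0.0094
```

Call:
servo_tool([
  {"tx": 0,"ty": 0,"tz": 0.03,"ax": 0,"ay": 0,"az": 0,"hand": 1},
  {"tx": 0,"ty": 0,"tz": 0,"ax": 0,"ay": 0,"az": 0,"hand": 1},
])

```text
time: 9.4
tcp_pos: [0.541, -0.0856, 0.1825]
tcp_rot: [[0.093, 0.996, 0.002], [0.996, -0.093, -0.003], [-0.003, 0.002, -1.0]]
contact_force: [-0.0, -1.2, 1.0]
grip_width: 0.0098
```

Run:
```python
from h import *
st()
p=np.array(r.get_state()['tcp_pos']);print(p[0]-(.5481+.0912*p[1]))
```

```text
9.4 [ 0.541  -0.0856  0.1825] z [ 0.0021 -0.0027 -1.    ] yaw 84.69 F [-0.03 -1.22  0.96] M [-0.06  0.08  0.03] w 0.0098
0.0006701022346421448
```

Call:
servo_tool([
  {"tx": 0.2,"ty": -0.01,"tz": 0,"ax": 0,"ay": 0,"az": 0,"hand": 1},
  {"tx": 0.3,"ty": 0,"tz": 0,"ax": 0,"ay": 0,"az": 0,"hand": 1},
  {"tx": 0.2,"ty": 0,"tz": 0,"ax": 0,"ay": 0,"az": 0,"hand": 1},
  {"tx": 0.1,"ty": 0,"tz": 0,"ax": 0,"ay": 0,"az": 0,"hand": 1},
  {"tx": 0,"ty": 0,"tz": 0,"ax": 0,"ay": 0,"az": 0,"hand": 1},
])

```text
time: 9.9
tcp_pos: [0.5437, -0.0607, 0.1824]
tcp_rot: [[0.092, 0.996, 0.004], [0.996, -0.092, -0.005], [-0.004, 0.004, -1.0]]
contact_force: [-0.3, -0.9, 0.4]
grip_width: 0.0096
```

Run:
```python
from h import *
st()
im,d=r.get_image("top"); cv2.imwrite("pics/t5.png",cv2.resize(im[205:275,205:405],None,fx=4,fy=4,interpolation=cv2.INTER_CUBIC))
im,d=r.get_image("side"); cv2.imwrite("pics/s5.png",cv2.resize(im[110:250,225:325],None,fx=4,fy=4,interpolation=cv2.INTER_CUBIC))
st()
p=np.array(r.get_state()['tcp_pos']);print(p[0]-(.5481+.0912*p[1]))
```

```text
9.9 [ 0.5437 -0.0607  0.1824] z [ 0.0037 -0.0048 -1.    ] yaw 84.70 F [-0.35 -0.92  0.36] M [-0.27 -0.02  0.01] w 0.0096
10.0 [ 0.5437 -0.0608  0.1824] z [ 0.0037 -0.0041 -1.    ] yaw 84.65 F [-0.31  1.41  0.89] M [ 0.18 -0.01 -0.06] w 0.0098
0.0011439056540165637
```

View pics/s5.png

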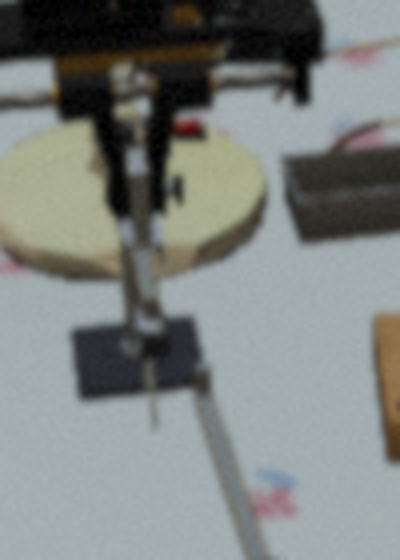

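Call:
servo_tool([
  {"tx": 0.2,"ty": -0.03,"tz": 0,"ax": 0,"ay": 0,"az": 0,"hand": 1},
  {"tx": 0.15,"ty": 0,"tz": 0,"ax": 0,"ay": 0,"az": 0,"hand": 1},
  {"tx": 0.1,"ty": 0,"tz": 0,"ax": 0,"ay": 0,"az": 0,"hand": 1},
  {"tx": 0,"ty": 0,"tz": 0,"ax": 0,"ay": 0,"az": 0,"hand": 1},
])

```text
time: 10.4
tcp_pos: [0.5442, -0.0471, 0.1824]
tcp_rot: [[0.094, 0.996, 0.004], [0.996, -0.094, -0.005], [-0.005, 0.004, -1.0]]
contact_force: [0.3, -0.4, 0.5]
grip_width: 0.0097
```

Call:
servo_tool([
  {"tx": 0.1,"ty": 0,"tz": 0,"ax": 0,"ay": 0,"az": 0,"hand": 1},
  {"tx": 0,"ty": 0,"tz": 0,"ax": 0,"ay": 0,"az": 0,"hand": 1},
])

```text
time: 10.6
tcp_pos: [0.5445, -0.0438, 0.1824]
tcp_rot: [[0.094, 0.996, 0.004], [0.996, -0.094, -0.005], [-0.004, 0.004, -1.0]]
contact_force: [-0.4, 2.1, 0.9]
grip_width: 0.01
```

Run:
```python
from h import *
st()
p=np.array(r.get_state()['tcp_pos']);print(p[0]-(.5481+.0912*p[1]))
```

```text
10.6 [ 0.5445 -0.0438  0.1824] z [ 0.004  -0.0048 -1.    ] yaw 84.58 F [-0.37  2.1   0.93] M [ 0.17 -0.1  -0.07] w 0.01
0.00039545771757276693
```

Call:
servo_tool([
  {"tx": 0.08,"ty": 0,"tz": 0,"ax": 0,"ay": 0,"az": 0,"hand": 1},
  {"tx": 0.05,"ty": 0,"tz": 0,"ax": 0,"ay": 0,"az": 0,"hand": 1},
])

```text
time: 10.8
tcp_pos: [0.5449, -0.0403, 0.1824]
tcp_rot: [[0.095, 0.995, 0.004], [0.995, -0.095, -0.006], [-0.005, 0.004, -1.0]]
contact_force: [0.4, -2.1, 2.0]
grip_width: 0.0094
```

Call:
servo_tool([
  {"tx": 0.08,"ty": 0,"tz": 0,"ax": 0,"ay": 0,"az": 0,"hand": 1},
  {"tx": 0.05,"ty": 0,"tz": 0,"ax": 0,"ay": 0,"az": 0,"hand": 1},
])

```text
time: 11.0
tcp_pos: [0.5451, -0.0387, 0.1824]
tcp_rot: [[0.096, 0.995, 0.003], [0.995, -0.096, -0.009], [-0.009, 0.004, -1.0]]
contact_force: [-1.4, -5.5, 2.0]
grip_width: 0.0096
```

Call:
servo_tool([
  {"tx": 0.08,"ty": 0,"tz": 0,"ax": 0,"ay": 0,"az": 0,"hand": 1},
  {"tx": 0.05,"ty": 0,"tz": 0,"ax": 0,"ay": 0,"az": 0,"hand": 1},
])

```text
time: 11.2
tcp_pos: [0.5452, -0.0378, 0.1825]
tcp_rot: [[0.098, 0.995, 0.002], [0.995, -0.098, -0.014], [-0.013, 0.003, -1.0]]
contact_force: [-1.3, -6.2, 2.4]
grip_width: 0.0096
```

Run:
```python
from h import *
st()
p=np.array(r.get_state()['tcp_pos']);print(p[0]-(.5481+.0912*p[1]))
```

```text
11.2 [ 0.5452 -0.0378  0.1825] z [ 0.002  -0.0136 -0.9999] yaw 84.37 F [-1.34 -6.23  2.35] M [-1.19  0.07  0.04] w 0.0096
0.0004971287387681711
```

Call:
servo_tool([
  {"tx": 0.1,"ty": 0,"tz": 0,"ax": 0,"ay": 0.15,"az": 0.05,"hand": 1},
  {"tx": 0.1,"ty": 0,"tz": 0,"ax": 0,"ay": 0.15,"az": 0.05,"hand": 1},
])

```text
time: 11.4
tcp_pos: [0.5454, -0.0349, 0.1824]
tcp_rot: [[0.107, 0.994, 0.003], [0.994, -0.107, 0.003], [0.003, 0.003, -1.0]]
contact_force: [-1.5, -9.0, 2.6]
grip_width: 0.0096
```

Call:
servo_tool([
  {"tx": 0.1,"ty": 0,"tz": 0,"ax": 0,"ay": 0.15,"az": 0,"hand": 1},
  {"tx": 0.1,"ty": 0,"tz": 0,"ax": 0,"ay": 0.15,"az": 0,"hand": 1},
])

```text
time: 11.6
tcp_pos: [0.5454, -0.0348, 0.1824]
tcp_rot: [[0.109, 0.994, 0.003], [0.994, -0.109, 0.015], [0.016, 0.002, -1.0]]
contact_force: [-1.6, -8.6, 4.0]
grip_width: 0.0097
```

Run:
```python
from h import *
st()
p=np.array(r.get_state()['tcp_pos']);print(p[0]-(.5481+.0912*p[1]))
```

```text
11.6 [ 0.5454 -0.0348  0.1824] z [ 0.0033  0.0154 -0.9999] yaw 83.73 F [-1.58 -8.57  4.02] M [-2.26  0.26  0.05] w 0.0097
0.0004660053482502535
```

Call:
servo_tool([
  {"tx": 0.05,"ty": 0,"tz": 0,"ax": 0,"ay": -0.2,"az": -0.25,"hand": 1},
  {"tx": 0.1,"ty": 0,"tz": 0,"ax": 0,"ay": 0,"az": 0,"hand": 1},
])

```text
time: 11.8
tcp_pos: [0.5457, -0.0319, 0.1825]
tcp_rot: [[0.094, 0.996, 0.002], [0.996, -0.094, -0.0], [-0.0, 0.002, -1.0]]
contact_force: [-0.6, -4.8, 1.5]
grip_width: 0.0097
```

Run:
```python
from h import *
st()
im,d=r.get_image("side"); cv2.imwrite("pics/s6.png",cv2.resize(im[110:250,225:325],None,fx=4,fy=4,interpolation=cv2.INTER_CUBIC))
im,d=r.get_image("top"); cv2.imwrite("pics/t6.png",cv2.resize(im[205:275,205:405],None,fx=4,fy=4,interpolation=cv2.INTER_CUBIC))
st()
```

```text
11.8 [ 0.5457 -0.0319  0.1825] z [ 1.7e-03 -2.0e-04 -1.0e+00] yaw 84.62 F [-0.55 -4.82  1.49] M [-1.13  0.01  0.02] w 0.0097
11.9 [ 0.5458 -0.0313  0.1825] z [ 1.8e-03  5.0e-04 -1.0e+00] yaw 84.65 F [-0.35 -3.77  2.49] M [-1.   -0.05 -0.  ] w 0.01
```

View pics/s6.png

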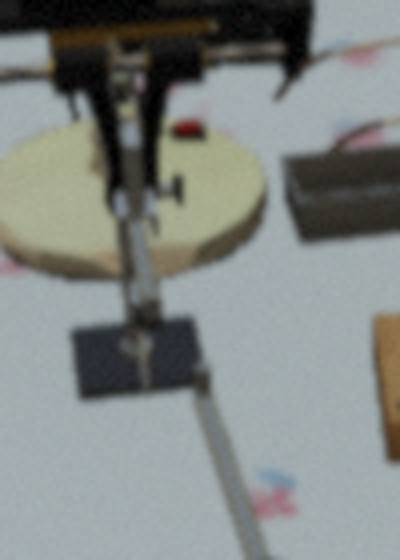

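View pics/t6.png

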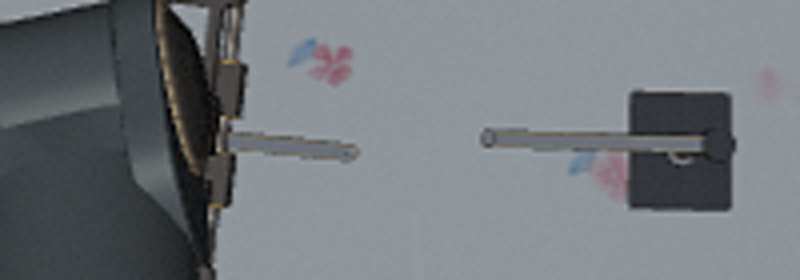

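Call:
servo_tool([
  {"tx": 0.1,"ty": 0,"tz": 0,"ax": 0,"ay": 0.03,"az": -0.02,"hand": 1},
  {"tx": 0.1,"ty": 0,"tz": 0,"ax": 0,"ay": 0.03,"az": 0,"hand": 1},
])

```text
time: 12.1
tcp_pos: [0.5459, -0.031, 0.1825]
tcp_rot: [[0.094, 0.996, 0.0], [0.996, -0.094, -0.004], [-0.004, 0.001, -1.0]]
contact_force: [-1.2, -9.8, 4.2]
grip_width: 0.0098
```

Run:
```python
from h import *
st()
```

```text
12.1 [ 0.5459 -0.031   0.1825] z [ 2.0e-04 -4.5e-03 -1.0e+00] yaw 84.63 F [-1.2  -9.76  4.17] M [-2.49  0.29  0.03] w 0.0098
```

Call:
servo_tool([
  {"tx": 0.13,"ty": 0,"tz": 0,"ax": 0,"ay": 0.1,"az": 0,"hand": 1},
  {"tx": 0.13,"ty": 0,"tz": 0,"ax": 0,"ay": 0,"az": 0,"hand": 1},
])

```text
time: 12.3
tcp_pos: [0.5459, -0.0309, 0.1825]
tcp_rot: [[0.097, 0.995, -0.002], [0.995, -0.097, -0.009], [-0.009, -0.001, -1.0]]
contact_force: [-1.6, -11.0, 4.4]
grip_width: 0.01
```

Run:
```python
from h import *
st()
```

```text
12.3 [ 0.5459 -0.0309  0.1825] z [-0.0018 -0.0087 -1.    ] yaw 84.41 F [ -1.6  -10.97   4.42] M [-2.61  0.32 -0.  ] w 0.01
```

Call:
servo_tool([
  {"tx": 0,"ty": 0,"tz": -0.01,"ax": 0,"ay": 0.12,"az": -0.08,"hand": 1},
  {"tx": 0.1,"ty": 0,"tz": 0,"ax": 0,"ay": 0.02,"az": 0,"hand": 1},
])

```text
time: 12.5
tcp_pos: [0.5459, -0.031, 0.1824]
tcp_rot: [[0.094, 0.996, -0.002], [0.996, -0.094, -0.003], [-0.003, -0.002, -1.0]]
contact_force: [-0.9, -11.2, 4.3]
grip_width: 0.0095
```

Run:
```python
from h import *
st()
```

```text
12.5 [ 0.5459 -0.031   0.1824] z [-0.0019 -0.003  -1.    ] yaw 84.63 F [ -0.87 -11.2    4.28] M [-3.    0.31  0.07] w 0.0095
```

Call:
servo_tool([
  {"tx": 0.15,"ty": 0,"tz": -0.01,"ax": 0,"ay": 0.05,"az": 0,"hand": 1},
  {"tx": 0.15,"ty": 0,"tz": 0,"ax": 0,"ay": 0.05,"az": 0,"hand": 1},
])

```text
time: 12.7
tcp_pos: [0.5459, -0.0309, 0.1825]
tcp_rot: [[0.098, 0.995, -0.004], [0.995, -0.098, -0.009], [-0.01, -0.003, -1.0]]
contact_force: [-1.6, -11.9, 4.6]
grip_width: 0.01
```

Run:
```python
from h import *
st()
```

```text
12.7 [ 0.5459 -0.0309  0.1825] z [-0.0044 -0.0094 -0.9999] yaw 84.40 F [ -1.57 -11.89   4.63] M [-3.02  0.38  0.06] w 0.01
```

Call:
servo_tool([
  {"tx": -0.02,"ty": 0,"tz": -0.01,"ax": -0.05,"ay": 0.13,"az": -0.1,"hand": 1},
  {"tx": -0.03,"ty": 0,"tz": 0,"ax": 0,"ay": 0,"az": 0,"hand": 1},
  {"tx": 0,"ty": 0,"tz": 0,"ax": 0,"ay": 0,"az": 0,"hand": 1},
])

```text
time: 13.0
tcp_pos: [0.5457, -0.0313, 0.1825]
tcp_rot: [[0.091, 0.996, -0.0], [0.996, -0.091, 0.001], [0.001, -0.0, -1.0]]
contact_force: [-0.7, -5.3, 2.5]
grip_width: 0.0095
```

Run:
```python
from h import *
st()
p=np.array(r.get_state()['tcp_pos']);print(p[0]-(.5481+.0912*p[1]))
```

```text
13.0 [ 0.5457 -0.0313  0.1825] z [-2.0e-04  1.1e-03 -1.0e+00] yaw 84.81 F [-0.72 -5.29  2.49] M [-1.19 -0.06  0.04] w 0.0095
0.0004327815187733508
```

Call:
servo_tool([
  {"tx": -0.06,"ty": 0,"tz": -0.01,"ax": 0,"ay": 0,"az": 0,"hand": 1},
  {"tx": 0,"ty": 0,"tz": 0,"ax": 0,"ay": 0,"az": 0,"hand": 1},
])

```text
time: 13.2
tcp_pos: [0.5455, -0.0313, 0.1825]
tcp_rot: [[0.089, 0.996, -0.0], [0.996, -0.089, 0.003], [0.003, -0.001, -1.0]]
contact_force: [-0.2, -4.4, 2.1]
grip_width: 0.0096
```

Run:
```python
from h import *
st()
```

```text
13.2 [ 0.5455 -0.0313  0.1825] z [-4.e-04  3.e-03 -1.e+00] yaw 84.91 F [-0.19 -4.37  2.09] M [-1.07 -0.07 -0.03] w 0.0096
```

Call:
servo_tool([
  {"tx": -0.1,"ty": 0,"tz": -0.03,"ax": 0,"ay": -0.04,"az": 0,"hand": 1},
  {"tx": 0,"ty": 0,"tz": 0,"ax": 0,"ay": 0,"az": 0,"hand": 1},
])

```text
time: 13.4
tcp_pos: [0.5449, -0.0322, 0.1831]
tcp_rot: [[0.087, 0.996, -0.001], [0.996, -0.087, 0.003], [0.003, -0.002, -1.0]]
contact_force: [-0.5, 0.2, -1.5]
grip_width: 0.0101
```

Run:
```python
from h import *
st()
```

```text
13.4 [ 0.5449 -0.0322  0.1831] z [-0.0013  0.003  -1.    ] yaw 84.99 F [-0.53  0.17 -1.45] M [-0.01 -0.13  0.04] w 0.0101
```

Call:
servo_tool([
  {"tx": 0,"ty": 0,"tz": 0.03,"ax": 0,"ay": 0,"az": 0,"hand": 1},
  {"tx": 0,"ty": 0,"tz": 0,"ax": 0,"ay": 0,"az": 0,"hand": 1},
])

```text
time: 13.6
tcp_pos: [0.5449, -0.0314, 0.1825]
tcp_rot: [[0.086, 0.996, -0.001], [0.996, -0.086, 0.003], [0.003, -0.002, -1.0]]
contact_force: [-0.3, -2.3, -0.4]
grip_width: 0.0097
```

Run:
```python
from h import *
st()
```

```text
13.6 [ 0.5449 -0.0314  0.1825] z [-0.0012  0.0033 -1.    ] yaw 85.05 F [-0.34 -2.35 -0.38] M [-0.49 -0.02 -0.  ] w 0.0097
```

Light contact only. I'll open the fingers gently.

Call:
servo_tool([
  {"tx": 0,"ty": 0,"tz": 0,"ax": 0,"ay": 0,"az": 0,"hand": 0.7},
  {"tx": 0,"ty": 0,"tz": 0,"ax": 0,"ay": 0,"az": 0,"hand": 0.4},
  {"tx": 0,"ty": 0,"tz": 0,"ax": 0,"ay": 0,"az": 0,"hand": 0.2},
  {"tx": 0,"ty": 0,"tz": 0,"ax": 0,"ay": 0,"az": 0,"hand": 0.1},
  {"tx": 0,"ty": 0,"tz": 0,"ax": 0,"ay": 0,"az": 0,"hand": 0.1},
])

```text
time: 14.1
tcp_pos: [0.5452, -0.0298, 0.1825]
tcp_rot: [[0.086, 0.996, -0.0], [0.996, -0.086, 0.006], [0.006, -0.001, -1.0]]
contact_force: [-0.3, 0.0, 0.0]
grip_width: 0.035
```

Call:
servo_tool([
  {"tx": 0,"ty": 0,"tz": -0.3,"ax": 0,"ay": 0,"az": 0,"hand": 0.1},
  {"tx": 0,"ty": 0,"tz": -0.6,"ax": 0,"ay": 0,"az": 0,"hand": 0.1},
  {"tx": 0,"ty": 0,"tz": -1,"ax": 0,"ay": 0,"az": 0,"hand": 0.1},
  {"tx": -0.5,"ty": 0,"tz": -1,"ax": 0,"ay": 0,"az": 0,"hand": 0.1},
  {"tx": -1,"ty": 0,"tz": -0.5,"ax": 0,"ay": 0,"az": 0,"hand": 0.1},
])

```text
time: 14.6
tcp_pos: [0.5405, -0.0707, 0.2879]
tcp_rot: [[0.075, 0.997, -0.004], [0.997, -0.075, 0.009], [0.009, -0.005, -1.0]]
contact_force: [0.9, -0.5, 0.3]
grip_width: 0.0387
```

Call:
servo_tool([
  {"tx": -1,"ty": 0,"tz": 0,"ax": 0,"ay": 0,"az": 0,"hand": 0.1},
  {"tx": -1,"ty": 0,"tz": 0,"ax": 0,"ay": 0,"az": 0,"hand": 0.1},
  {"tx": -1,"ty": 0,"tz": 0,"ax": 0,"ay": 0,"az": 0,"hand": 0.1},
  {"tx": -1,"ty": 0,"tz": 0,"ax": 0,"ay": 0,"az": 0,"hand": 0.1},
  {"tx": -1,"ty": 0,"tz": 0,"ax": 0,"ay": 0,"az": 0,"hand": 0.1},
])

```text
time: 15.1
tcp_pos: [0.5315, -0.2242, 0.2956]
tcp_rot: [[0.071, 0.997, 0.009], [0.997, -0.072, 0.006], [0.006, 0.008, -1.0]]
contact_force: [1.2, -0.8, -0.4]
grip_width: 0.0388
```

Run:
```python
from h import *
st()
im,d=r.get_image("side"); cv2.imwrite("pics/s7.png",cv2.resize(im[110:250,225:325],None,fx=4,fy=4,interpolation=cv2.INTER_CUBIC))
im,d=r.get_image("top"); cv2.imwrite("pics/t7.png",cv2.resize(im[205:275,205:325],None,fx=6,fy=6,interpolation=cv2.INTER_CUBIC)); np.savez("top7.npz",im=im,d=d)
st()
```

```text
15.1 [ 0.5315 -0.2242  0.2956] z [ 0.0086  0.0058 -0.9999] yaw 85.90 F [ 1.25 -0.78 -0.44] M [-0.02 -0.11  0.  ] w 0.0388
15.2 [ 0.5304 -0.229   0.2949] z [ 0.0073  0.0035 -1.    ] yaw 85.41 F [-0.58 -0.64  0.2 ] M [-0.04 -0.05 -0.01] w 0.0394
```

View pics/s7.png

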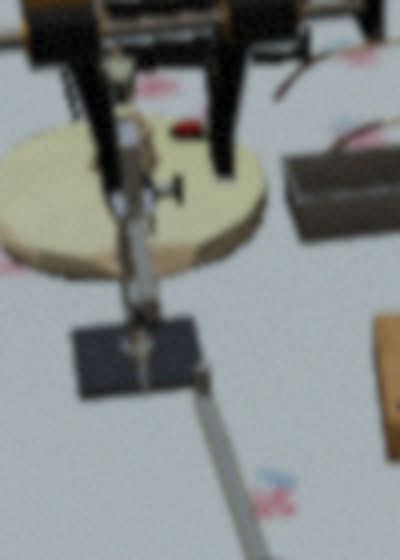

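View pics/t7.png

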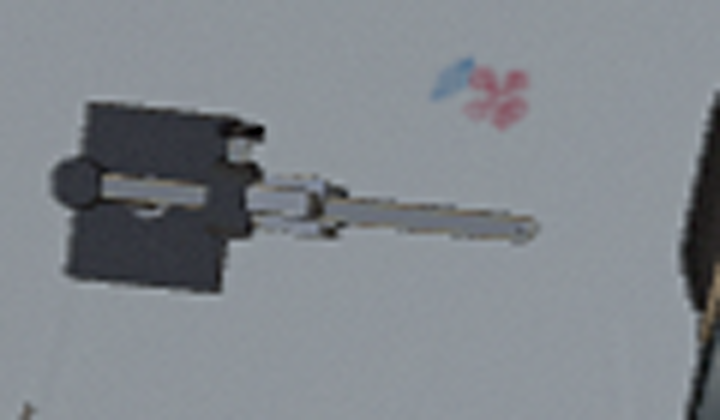

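Run:
```python
from h import *
np.set_printoptions(precision=4,suppress=True)
d0=np.load("top0.npz")['d'];d=np.load("top7.npz")['d'];im=np.load("top7.npz")['im'];im0=np.load("top0.npz")['im']
W=pts("top",d);z=W[...,2];y=W[...,1]
roi=np.zeros(d.shape,bool);roi[225:255,210:300]=1
m=roi&(z>.205)&(y<.02); p=W[m];print("tab",m.sum(),p.min(0),p.max(0),p.mean(0),p[:,0].mean()-(.5481+.0912*p[:,1].mean()))
for u in range(240,262):
    c=W[228:246,u]; m=c[:,2]>.14; q=c[m]
    print(u,m.sum(),"y %.4f x %.4f..%.4f zmax %.3f"%(q[:,1].mean(),q[:,0].min(),q[:,0].max(),q[:,2].max()), im[236:241,u].mean(1).astype(int), im0[236:241,u].mean(1).astype(int))
```

```text
tab 49 [ 0.5409 -0.0431  0.2089] [ 0.5499 -0.0207  0.2158] [ 0.5451 -0.0316  0.2129] -9.806472269058286e-05
240 12 y -0.0007 x 0.5349..0.5608 zmax 0.178 [56 54 51 53 54] [57 50 49 51 46]
241 12 y -0.0028 x 0.5350..0.5608 zmax 0.176 [53 54 52 57 55] [50 50 51 52 53]
242 13 y -0.0053 x 0.5328..0.5606 zmax 0.179 [57 54 56 54 54] [53 51 52 53 54]
243 17 y -0.0072 x 0.5327..0.5702 zmax 0.178 [56 53 53 55 54] [53 52 51 49 51]
244 17 y -0.0094 x 0.5328..0.5704 zmax 0.176 [52 51 54 52 56] [49 51 50 53 53]
245 17 y -0.0119 x 0.5327..0.5703 zmax 0.178 [50 49 36 38 53] [53 50 51 50 48]
246 14 y -0.0159 x 0.5328..0.5705 zmax 0.214 [113 135 120 126  52] [41 34 51 49 47]
247 11 y -0.0192 x 0.5375..0.5610 zmax 0.215 [141 135 133 136  82] [ 95 118 120 119 120]
248 9 y -0.0223 x 0.5374..0.5565 zmax 0.215 [133 132 132 136  70] [125 129 127 129 129]
249 10 y -0.0243 x 0.5351..0.5562 zmax 0.213 [125 132 130 131  86] [129 126 126 127 127]
250 9 y -0.0265 x 0.5351..0.5562 zmax 0.214 [116 131 130 131 102] [124 127 127 125 127]
251 10 y -0.0290 x 0.5352..0.5562 zmax 0.215 [ 95 132 127 128 104] [120 128 126 
[... 190 characters left out ...]
 9 y -0.0357 x 0.5352..0.5539 zmax 0.214 [ 92 131 131 131 135] [139  98 106 108 109]
255 9 y -0.0379 x 0.5352..0.5540 zmax 0.214 [ 94 131 138 133 131] [144  90 108 106 105]
256 9 y -0.0403 x 0.5353..0.5540 zmax 0.212 [126  88  97  85  72] [145  78 108 105 107]
257 9 y -0.0416 x 0.5354..0.5539 zmax 0.198 [134  60  49  48  40] [144  86 106 108 107]
258 9 y -0.0427 x 0.5353..0.5540 zmax 0.182 [135 102  70  49  41] [143 109 106 108 107]
259 8 y -0.0435 x 0.5336..0.5542 zmax 0.167 [ 70  71  88 108 105] [144 114 101 106 106]
260 4 y -0.0466 x 0.5402..0.5473 zmax 0.167 [ 60  73 109 115 114] [140 105 102 106 106]
261 4 y -0.0489 x 0.5402..0.5473 zmax 0.167 [ 64  55 107 114 112] [142 137  97 108 107]
```

Run:
```python
from h import *
for n,u,z in (("collar",246.6,.170),("sleeve0",251.5,.170),("tabfront",245.6,.213),("tabback",256.0,.213)): print(n,ray("top",u,238,z))
st()
```

```text
collar [ 0.54667986 -0.01569446  0.17      ]
sleeve0 [ 0.54681846 -0.02713743  0.17      ]
tabfront [ 0.54524751 -0.01989962  0.213     ]
tabback [ 0.54552935 -0.04316858  0.213     ]
15.2 [ 0.5304 -0.229   0.2949] z [ 0.0073  0.0035 -1.    ] yaw 85.41 F [-0.58 -0.64  0.2 ] M [-0.04 -0.05 -0.01] w 0.0394
```

Run:
```python
from h import *
im0=np.load("top0.npz")['im'].astype(int);im=np.load("top7.npz")['im'].astype(int)
D=np.abs(im-im0).max(2)
for n,(a,b,c,e) in dict(jar=(175,200,312,338),loupe=(182,208,352,374),block=(163,197,240,290)).items(): print(n,(D[a:b,c:e]>60).sum())
st(); print(r.hand_in())
```

```text
jar 68
loupe 208
block 0
15.2 [ 0.5304 -0.229   0.2949] z [ 0.0073  0.0035 -1.    ] yaw 85.41 F [-0.58 -0.64  0.2 ] M [-0.04 -0.05 -0.01] w 0.0394
the job is handed in; nothing more can be done
None
```

The carrier is hanging released on the second rail, with the sleeve pushed home as far as I can measure. I handed the job in at about 15.2 s, and hand-in gives no verdict.

**What I did:** I gripped the tab and lifted the carrier about 33 mm over the first rail's end stop. In the gap I turned it to the second rail's heading, then lowered it on by feel. I slid it into the sleeve and pushed until it stopped moving. Then I unloaded, opened the fingers and withdrew.

**Last checks:**
- **Carrier:** the top view shows it about 0.1 mm off the second rail's fitted middle line. Its tab top is at 213 mm, so the saddle is seated on the rail.
- **Sleeve:** it slid at about 5 N, then held firm at about 12 N. The camera puts the gap between carrier and collar at 4.2 to 4.8 mm, where fully home is 4 mm and the limit for 7 mm of travel is 5 mm. That margin is thin, because the measurement is good only to about 0.5–1 mm.
- **Forces:** the wrist force stayed at or below about 13 N in every reading, but the edge forces between saddle and rail were not measured directly.

**What disagreed:**
- **Mid-push stall:** partway through, the carrier stalled at about 9 N because I had let the tool tilt. I also put in a yaw correction with the wrong sign. Once I levelled the tool it slid on.
- **Jar and loupe:** the final before/after picture check showed no change at the tool block, but flagged changed pixels at the jar and loupe. I did not look into it. The gripper was parked over that area and had not gone near either of them, so I think it is the gripper hiding them.

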